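# Raise the lane barrier and pass the sample jar through

### The job

The sample jar waits in the little slide lane behind the lowered barrier arm. Using only the fingers to push, swing the counterweighted arm up past its balance point so that it stays raised by itself, then push the jar along the lane, under the raised arm, until it stands upright against the end stop. Pick nothing up, keep the jar in the lane, and leave everything else on the desk where it is.

Things in the scene. Friction and masses are not known exactly. Their poses are not given: they have to be found in the camera images.
- lane: fixed slide lane, slippery plastic, on a grey deck 310 mm long, 112 wide, 8 thick. Origin at desk height on the lane's centre line, below the lowered arm. x: across the lane, away from the robot; y: along it, away from the end stop; z up. Side rails: inner faces at x = +/-43 mm, tops 26 mm over the desk. Thin arm rest at x = -54 mm, y = 0 (8 by 22 mm, top 76 mm over the desk). Deck runs y = -145 (end stop) to 165 mm (open)
- lane_end (a point): point on the deck at the middle of the end stop's inner face (a bar across the lane, top 40 mm over the desk), at y = -135 mm in the lane's frame; axes as the lane's. A jar against the stop has its axis 32 mm before this point
- lane_hinge (a point): point on the barrier's hinge axis (the lane's y direction), in a post 30 by 35 mm, top 103 mm over the desk, at 130 mm along the lane's x; the point is 85 mm over the desk; axes as the lane's. A dark round counterweight (40 mm diameter, 44 mm wide) sits on the arm's tail, 58 mm behind and above the hinge
- barrier (a joint): barrier angle: 0 = lowered, level across the lane; grows as the free end (robot's side of the lane) swings up and over towards the post; 1.75 = fully raised, 10 degrees past upright, on its stop. Let go below about 1.0 rad it falls shut; beyond that it goes on up to the stop by itself and stays. About 1 N at barrier_push lifts it from level
- barrier_push (a point): point on the centre line of the barrier arm, 220 mm from the hinge, near the free end, outside the lane on the robot's side. The arm is a round white bar 15 mm thick with a black 18 mm end cap, its end 250 mm from the hinge, axis 85 mm over the desk when lowered. Site x: along the arm, free end to hinge; z: square to it, up when lowered
- sample_jar: round glass jar of yellow oil with a brown lid, 64 mm diameter, 94 mm high, about 0.2 kg; origin at the centre of its underside, z up. Starts upright on the deck within 10 mm of the lane's centre line, 80 to 115 mm before the barrier (lane y positive)
- beaker: bystander: clear beaker, 70 mm diameter, 90 mm high; origin under its centre
- cap_a: bystander: white screw cap, 31 mm diameter, 20 mm high; origin under its centre
- cap_b: bystander: white screw cap, 31 mm diameter, 20 mm high, open side up; origin under its centre
- jerry_cap: bystander: large yellow cap, 62 mm diameter, 22 mm high; origin under its centre

How it is judged (in metres and radians):
On the way, in this order (a step that is already met when the one before it is completed fails the run):
1. the barrier arm stands fully raised on its stop with nothing touching it (value of joint barrier above 1.6 rad and contact force between each of the arm, the fingers and barrier below 0.1 N and y of sample_jar in the frame of lane above 0.02 m), for 0.2 s.
2. the jar has been pushed wholly past the barrier (y of sample_jar in the frame of lane below -0.05 m), for 0.1 s.
At the end, for the whole second after the job is handed in: the barrier stands raised on its stop (over 1.6 rad), and the jar stands upright and still on the deck between the rails with no more than about 10 mm between it and the end stop (value of joint barrier above 1.6 rad and y of sample_jar in the frame of lane_end between 0.02 and 0.042 m and x of sample_jar in the frame of lane between -0.02 and 0.02 m and height (world z) of sample_jar below 0.013 m and angle between sample_jar's own z axis and vertical below 0.1 rad and linear speed of sample_jar below 0.02 m/s); the robot touches nothing.
It fails at once if the jar is lifted off the deck (by more than about 15 mm) (height (world z) of sample_jar above 0.023 m).
It fails at once if the jar is tipped (over 0.35 rad) (angle between sample_jar's own z axis and vertical above 0.35 rad).
It fails at once if the jar leaves the lane (x of sample_jar in the frame of lane above 0.03 m or x of sample_jar in the frame of lane below -0.03 m or y of sample_jar in the frame of lane above 0.18 m).
It fails at once if another thing on the desk is moved by more than 20 mm (distance of any of beaker, cap_a, cap_b, jerry_cap from where it was at the start of the episode above 0.02 m).
It also fails if it takes over 64 s, if anything falls off the work surface, if the arm or the gripper's body presses on something with over 40 N, if the wrist force passes 120 N, or if a joint passes its speed limit or range.

### The arm

A 6-joint arm with a two-finger parallel gripper is mounted at the origin on a cart in front of the work surface, level with it; the furniture and walls round the work are solid. World frame = base frame: x ahead of the robot, y to its left, z up, the work surface at z = 0. Lengths are in m, angles in degrees, forces in N, time in s.
With the tool pointing down it reaches from about 0.375 to 0.9 m from the base axis. Payload 3.1 kg.
Tool frame: the origin (TCP) lies midway between the tips of the shut fingers; the grasp point (between the pads) lies 19 mm behind it; z points along the fingers, y is the line along which they close (so a half turn about z gives the same grasp; the last joint's range is limited). The gripper opens to 87 mm and grips with 3 to 60 N. Pads are 19 mm wide; open, the fingers measure 117 mm over their backs; the gripper's body (75 mm by 190 mm) begins 51 mm behind the grasp point.
Start: joints at [-84.024, 30.224, 82.088, -0, 67.689, -10.227], TCP at [0.174, -0.6, 0.223] pointing down, gripper open.
Joint ranges: [-176.69, 176.69], [-43.24, 126.21], [12.49, 139.97], [-82, 262], [0, 151.66], [-163.58, 163.58]. Speed limits (degrees/s): [159.86, 159.86, 180, 180, 180, 180].

### API

Orientations are given as a 3x3 rotation matrix whose columns are the frame's x, y, z axes.
In Python, from plant import manip gives the robot as it stands.
- The arm moves only by the tool servo_tool, never from a script. Its arguments are lists of equal length, an entry for each row: "twist": the turn, a rotation vector about the world's x, y, z in units of 5 degrees (1.0 is 5 degrees), a list of three; "travel": the shift along the world's x, y, z in units of 40 mm (1.0 is 40 mm), a list of three; "claw": the closure in counts, from 0 (fully open) to 255 (shut). In form: {"twist": [[wx, wy, wz], ...], "travel": [[x, y, z], ...], "claw": [claw, ...]}. A call has 1 to 12 rows; each row shifts and turns the commanded pose from where the row before left it; what a row does not reach is not made up. A row lasts 1/12 s, in which the tool goes at most 41.7 mm and 7.16 degrees, less where a joint would pass 70% of its speed; a pose out of reach is approached as far as the arm can. A call is refused whole if a number of a shift passes 1 or a number of a turn 1, either way. A call with a gripper value outside its range is refused whole. The fingers move at their own pace and stop on an object; the grip force is fixed at half the most. Time passes only in rows, so rows that do not move let the fingers close. It gives the time, the measured TCP pose, the force, the opening and the grip force at its end, in the units of the state.
- manip.observe(): the state, without advancing time (a new reading comes with each control period).
- manip.capture(name): name is "scene" or "top" or "wrist"; returns a dict with "image" (480x640x3 uint8, red, green, blue), "depth" (480x640 float32, m along the optical axis (not along the pixel's ray), 0 where there is no reading), "fx", "fy", "cx", "cy" (pixels), "view" (4x4, takes a point from world to camera coordinates). Camera axes: x right, y down, z forward; pixel columns grow to the right and rows downward; lengths in m; the calibration is good to about 2 mm. A picture is of the moment at which its call begins.
- manip.hand_in(): hands the job in; it is judged then, once.
Trained networks look in a picture, given as the dict that the camera call returned (one of the last four; its "shot" number tells which), for a name from the list of things; names that differ only in an ending like _2 or _b are one class to them, and where a whole thing is asked for, a point or a joint stands for the part that bears it (a point fixed in the world has none). Each returns a list of dicts, best first, with "p" (0 to 1); they miss things now and then, are a little off and sometimes report something else, mostly with a low value. They report only what shows in the picture. A call takes as long as a camera call.
- manip.spot_in(picture, thing): "at" ([x, y, z] in m, in the coordinates of the camera as it stood for that picture, good to about 4 mm: the middle of the surface that is visible of it).
- manip.silhouettes(picture, thing): "pixels" (480x640 bool, what is visible of it).
The state is a dict: "time": time; "q": joint angles; "qvel": joint speeds; "joint_torque": joint torques, N m; "position": TCP position; "orientation": TCP orientation; "wrist_force": force on the tool from outside, world axes, zero at the start; "moment": the same for the moment, N m; "grip_width": opening from 0.0 (shut) to 1.0 (fully open); "gripper_force": force on a finger pad.
Only numpy, scipy, OpenCV 4.12 (cv2) and the standard library are available. Lean on these libraries where they do the work, as an engineer would, in place of code of your own. Each camera call takes 0.05 s, during which the arm holds its last target. There are 200 camera calls.

## Working session

There is one attempt and no reset: what is moved stays moved. The work goes in short steps, Python scripts to look and compute and a tool call to move; the robot and the scene stay as the last step left them, time stands still between calls to the robot, and variables do not carry over. Pictures are saved under pics/ and viewed, at most 10 in all, crops included, and the job is handed in when it is done.

Besides the shell and the picture viewer there is one more tool, called in YAML: its name, and indented under it one key for each argument. servo_tool: Moves the arm, as the interface text tells. Its arguments: {"type":"object","properties":{"twist":{"type":"array","items":{"type":"array","items":{"type":"number"}}},"travel":{"type":"array","items":{"type":"array","items":{"type":"number"}}},"claw":{"type":"array","items":{"type":"number"}}},"required":["twist","travel","claw"]}

```bash
mkdir -p pics; cat > h.py <<'E'
import numpy as np, cv2
from plant import manip
def w(pic,p):
    V=np.array(pic["view"]); return np.linalg.inv(V)@np.append(p,1)
def cloud(pic):
    d=pic["depth"]; v,u=np.mgrid[:480,:640]
    P=np.stack([(u-pic["cx"])*d/pic["fx"],(v-pic["cy"])*d/pic["fy"],d],-1)
    V=np.linalg.inv(np.array(pic["view"])); return P@V[:3,:3].T+V[:3,3]
def save(pic,n): cv2.imwrite(f"pics/{n}.png",pic["image"][:,:,::-1])
E
python3 - <<'E'
from h import *
np.set_printoptions(precision=3,suppress=True)
for c in ["top","scene"]:
    p=manip.capture(c); save(p,c+"0"); C=cloud(p)
    for t in ["lane","barrier","lane_hinge","sample_jar","beaker","cap_a","jerry_cap"]:
        for r in manip.spot_in(p,t)[:2]:
            print(c,t,round(r["p"],2),w(p,r["at"])[:3])
    np.save(c+".npy",C)
print(manip.observe())
E
```

```text
top lane 0.93 [ 0.585 -0.097  0.014]
top lane 0.2 [ 0.43  -0.405  0.032]
top barrier 0.62 [ 0.648 -0.09   0.09 ]
top lane_hinge 0.88 [ 0.585 -0.098  0.008]
top sample_jar 0.83 [0.558 0.01  0.1  ]
top beaker 0.76 [ 0.429 -0.404  0.03 ]
top cap_a 0.72 [0.42  0.053 0.004]
top cap_a 0.69 [ 0.418 -0.28   0.018]
top jerry_cap 0.91 [0.469 0.153 0.006]
scene lane 0.94 [ 0.579 -0.091  0.011]
scene barrier 0.6 [ 0.657 -0.088  0.088]
scene lane_hinge 0.74 [ 0.571 -0.088  0.01 ]
scene sample_jar 0.68 [0.548 0.026 0.06 ]
scene cap_a 0.8 [0.421 0.051 0.008]
scene jerry_cap 0.56 [0.474 0.153 0.005]
{'time': 0.8, 'q': array([-84.024,  30.222,  82.088,  -0.001,  67.688, -10.228]), 'qvel': array([ 0.024, -0.07 , -0.019, -0.017,  0.097,  0.053]), 'joint_torque': array([  0.   , -43.995, -17.698,   0.063,   0.05 ,  -0.   ]), 'position': array([ 0.174, -0.6  ,  0.223]), 'orientation': array([[ 0.96 ,  0.279, -0.   ],
       [ 0.279, -0.96 , -0.   ],
       [-0.   ,  0.   , -1.   ]]), 'wrist_force': array([-0.447, -0.553, -0.422]), 'moment': array([ 0.046, -0.033,  0.002]), 'gripper_force': 0.0, 'grip_width': 1.0022834763432962}
```

View pics/top0.png

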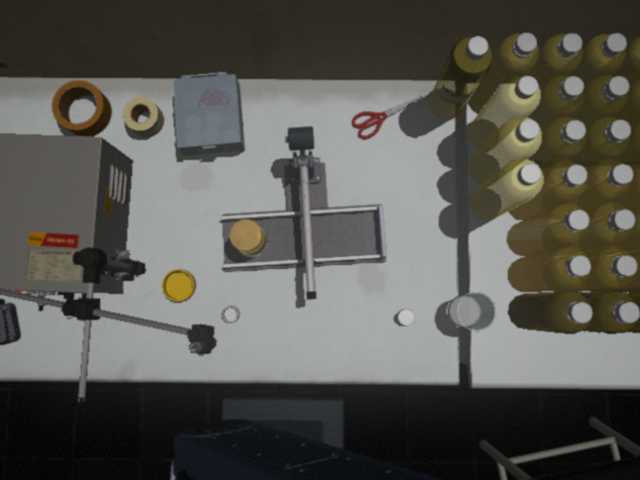

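View pics/scene0.png

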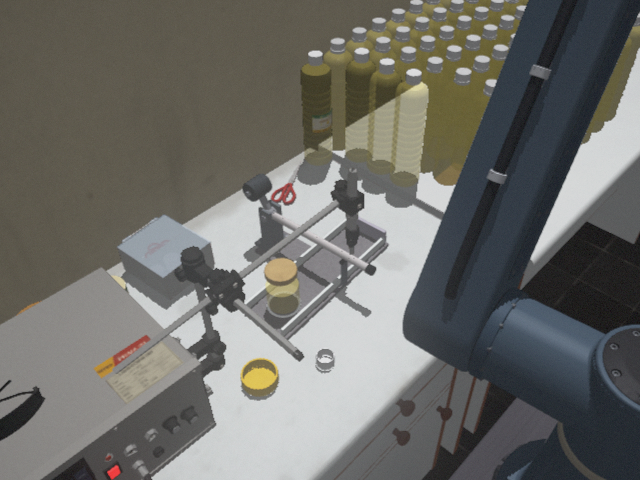

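```bash
python3 - <<'E'
from h import *
np.set_printoptions(precision=4,suppress=True)
C=np.load("top.npy"); p=manip.capture("top")
m=manip.silhouettes(p,"barrier")[0]["pixels"]
P=C[m]; print(P.min(0),P.max(0))
# arm pixels: bar top ~ z 0.0925
b=P[(P[:,2]>.08)&(P[:,2]<.1)]; 
l=cv2.fitLine(b[:,:2].astype(np.float32),cv2.DIST_HUBER,0,.01,.01).ravel(); print("arm",l,np.degrees(np.arctan2(l[1],l[0])), b.min(0),b.max(0))
m=manip.silhouettes(p,"lane")[0]["pixels"]; P=C[m]
d=P[(P[:,2]>.0)&(P[:,2]<.032)][:,:2].astype(np.float32); print("lane",cv2.minAreaRect(d), d.min(0),d.max(0), np.percentile(P[:,2],[5,50,95]))
m=manip.silhouettes(p,"sample_jar")[0]["pixels"]; P=C[m]; t=P[(P[:,2]>.085)&(P[:,2]<.12)]
print("jar",cv2.minEnclosingCircle(t[:,:2].astype(np.float32)),np.median(t[:,2]))
E
```

```text
[ 0.4328 -0.1319 -0.0048] [ 0.7889 -0.0501  1.1737]
arm [ 0.9974  0.0716  0.5758 -0.0935] 4.106823 [ 0.4492 -0.1103  0.0809] [ 0.7075 -0.0751  0.1   ]
lane ((0.6217792630195618, -0.09578100591897964), (0.3116852641105652, 0.05293642356991768), 7.983696937561035) [ 0.4638 -0.1042] [ 0.7724 -0.0479] [0.084  0.0929 0.1549]
jar ((0.5601786971092224, 0.014435861259698868), 0.028905317187309265) 0.10155580573315959
```

The top view shows the jar at (248,238), the arm running from the post (305,165) to its black tip (311,295), and the end stop at (383,232). A clamp stand with rods stands left at about (90,260)–(200,340). The scene view shows the stand's rods too, so I need to know how high they are and where.

```bash
python3 - <<'E'
from h import *
np.set_printoptions(precision=3,suppress=True)
C=np.load("top.npy"); S=np.load("scene.npy")
for (u,v) in [(90,262),(130,265),(82,305),(150,320),(200,335),(200,348),(82,380),(20,295),(100,200),(311,292),(312,297),(300,135),(290,150),(383,205),(383,260),(225,270),(225,215),(308,300)]: print("top",u,v,C[v,u])
for (u,v) in [(350,190),(352,230),(300,230),(225,283),(295,352),(190,260),(207,340),(110,370),(270,210)]: print("scene",u,v,S[v,u])
X=np.array([.9974,.0716]);Y=np.array([-.0716,.9974])
for n,K in (("top",C),("scene",S)):
    m=(K[...,0]>.3)&(K[...,0]<.85)&(K[...,1]>-.45)&(K[...,1]<.25)&(K[...,2]>.11)&(K[...,2]<1.2)
    Q=K[m]; 
    for y in np.arange(-.45,.25,.05):
        q=Q[(Q[:,1]>=y)&(Q[:,1]<y+.05)]
        if len(q): print(n,round(y,2),len(q),q.min(0),q.max(0))
# lane rail tops: pixels z .018-.034
P=C.reshape(-1,3); o=np.array([.569,-.0944]); r=P[:,:2]-o; a=r@X; b=r@Y
for s in (-1,1):
    k=(abs(a-s*.047)<.015)&(b>-.13)&(b<.16)&(abs(P[:,2]-.026)<.006)
    l=np.polyfit(b[k],a[k],1); print("rail",s,k.sum(),l)
k=(abs(a)<.035)&(abs(b+.14)<.03)&(P[:,2]>.032)&(P[:,2]<.05); print("stop b",b[k].min(),b[k].max(),k.sum())
E
```

```text
top 90 262 [0.493 0.202 0.322]
top 130 265 [0.501 0.201 0.153]
top 82 305 [0.433 0.207 0.33 ]
top 150 320 [0.414 0.109 0.344]
top 200 335 [0.396 0.034 0.377]
top 200 348 [0.382 0.027 0.408]
top 82 380 [0.329 0.213 0.301]
top 20 295 [0.447 0.314 0.29 ]
top 100 200 [0.609 0.253 0.162]
top 311 292 [ 0.46  -0.101  0.092]
top 312 297 [ 0.451 -0.103  0.094]
top 300 135 [ 0.726 -0.081  0.156]
top 290 150 [ 0.741 -0.054 -0.002]
top 383 205 [ 0.633 -0.237 -0.004]
top 383 260 [ 0.524 -0.236  0.009]
top 225 270 [0.503 0.066 0.007]
top 225 215 [0.609 0.069 0.005]
top 308 300 [ 0.447 -0.093  0.003]
scene 350 190 [0.382 0.039 0.388]
scene 352 230 [0.378 0.038 0.322]
scene 300 230 [0.408 0.103 0.348]
scene 225 283 [0.423 0.214 0.327]
scene 295 352 [0.305 0.215 0.301]
scene 190 260 [0.493 0.215 0.319]
scene 207 340 [0.501 0.214 0.147]
scene 110 370 [0.535 0.346 0.177]
scene 270 210 [ 0.697 -0.085  0.093]
top -0.45 7510 [ 0.604 -0.45   0.11 ] [ 0.85  -0.402  0.272]
top -0.4 1226 [ 0.803 -0.393  0.11 ] [ 0.85  -0.35   0.274]
top -0.35 1021 [ 0.806 -0.35   0.111] [ 0.85  -0.326  0.272]
top -0.15 1268 [
[... 350 characters left out ...]
.714 0.25  0.349]
scene -0.45 6662 [ 0.601 -0.45   0.11 ] [ 0.85 -0.4   0.27]
scene -0.4 722 [ 0.638 -0.4    0.111] [ 0.85 -0.35  0.27]
scene -0.35 1142 [ 0.804 -0.35   0.11 ] [ 0.85  -0.324  0.27 ]
scene -0.15 34 [ 0.708 -0.106  0.119] [ 0.741 -0.1    0.156]
scene -0.1 560 [ 0.704 -0.099  0.11 ] [ 0.744 -0.053  0.159]
scene -0.0 1445 [0.369 0.022 0.272] [0.412 0.05  0.416]
scene 0.05 307 [0.396 0.05  0.34 ] [0.413 0.1   0.364]
scene 0.1 310 [0.405 0.1   0.326] [0.421 0.15  0.35 ]
scene 0.15 467 [0.413 0.15  0.138] [0.511 0.2   0.336]
scene 0.2 3938 [0.3  0.2  0.11] [0.525 0.25  0.347]
rail -1 479 [ 0.    -0.047]
rail 1 499 [-0.001  0.044]
stop b -0.14232788306233377 -0.13402424787234749 172
```

servo_tool:
  twist:
    - [0,0,0.65]
    - [0,0,0.65]
    - [0,0,0.65]
    - [0,0,0.65]
    - [0,0,0.65]
    - [0,0,0.65]
    - [0,0,0.65]
    - [0,0,0.65]
    - [0,0,0.65]
    - [0,0,0.65]
    - [0,0,0.65]
    - [0,0,0.65]
  travel:
    - [0.3,0.4,0.2]
    - [0.3,0.4,0.2]
    - [0.3,0.4,0.2]
    - [0.3,0.4,0.2]
    - [0.3,0.4,0.2]
    - [0.3,0.4,0]
    - [0.3,0.4,0]
    - [0.3,0.4,0]
    - [0.3,0.4,0]
    - [0.3,0.4,0]
    - [0.3,0.4,0]
    - [0.3,0.4,0]
  claw: [255,255,255,255,255,255,255,255,255,255,255,255]

```text
time: 2.0
position: [0.3189, -0.4073, 0.2627]
orientation: [[0.568, 0.823, 0.0], [0.823, -0.568, -0.0], [-0.0, 0.0, -1.0]]
wrist_force: [0.1, 0.3, -0.8]
grip_width: 0.171
gripper_force: 0.0
```

servo_tool:
  twist:
    - [0,0,0.65]
    - [0,0,0.65]
    - [0,0,0.65]
    - [0,0,0.65]
    - [0,0,0.65]
    - [0,0,0.65]
    - [0,0,0.65]
    - [0,0,0.65]
    - [0,0,0.65]
    - [0,0,0.65]
    - [0,0,0.65]
    - [0,0,0.65]
  travel:
    - [0.3,0.4,0]
    - [0.3,0.4,0]
    - [0.3,0.4,0]
    - [0.3,0.4,0]
    - [0.3,0.4,0]
    - [0.3,0.4,0]
    - [0.3,0.4,0]
    - [0.3,0.4,0]
    - [0.3,0.4,0]
    - [0.3,0.4,0]
    - [0.3,0.4,0]
    - [0.3,0.4,0]
  claw: [255,255,255,255,255,255,255,255,255,255,255,255]

```text
time: 3.0
position: [0.463, -0.2153, 0.2627]
orientation: [[-0.076, 0.997, 0.0], [0.997, 0.076, -0.0], [-0.0, 0.0, -1.0]]
wrist_force: [-0.0, 0.7, 0.3]
grip_width: 0.007
gripper_force: 0.0
```

```bash
python3 -c "
from h import *
s=manip.observe();print({k:np.round(s[k],3) for k in ('time','q','position','orientation','grip_width','wrist_force')})"
```

```text
{'time': np.float64(3.0), 'q': array([-3.7499e+01,  1.8529e+01,  9.5473e+01, -2.0000e-03,  6.5979e+01,
       -4.1860e+01]), 'position': array([ 0.463, -0.215,  0.263]), 'orientation': array([[-0.076,  0.997,  0.   ],
       [ 0.997,  0.076, -0.   ],
       [-0.   ,  0.   , -1.   ]]), 'grip_width': np.float64(0.007), 'wrist_force': array([-0.007,  0.65 ,  0.315])}
```

servo_tool:
  twist:
    - [0.9,0.065,0]
    - [0.9,0.065,0]
    - [0.9,0.065,0]
    - [0.9,0.065,0]
    - [0.9,0.065,0]
    - [0.9,0.065,0]
    - [0.9,0.065,0]
    - [0.9,0.065,0]
    - [0.9,0.065,0]
    - [0.9,0.065,0]
    - [0,0,0]
  travel:
    - [0.04,0.1,0]
    - [0.04,0.1,0]
    - [0.04,0.1,0]
    - [0.04,0.1,0]
    - [0.04,0.1,0]
    - [0.04,0.1,0]
    - [0.04,0.1,0]
    - [0.04,0.1,0]
    - [0.04,0.1,0]
    - [0.04,0.1,0]
    - [0,0,0]
  claw: [255,255,255,255,255,255,255,255,255,255,255]

```text
time: 3.92
position: [0.4783, -0.1773, 0.2604]
orientation: [[-0.049, 0.997, -0.051], [0.702, 0.071, 0.709], [0.711, -0.001, -0.703]]
wrist_force: [-0.7, 0.3, -0.6]
grip_width: 0.008
gripper_force: 0.0
```

```bash
python3 -c "
from h import *
s=manip.observe();print({k:np.round(s[k],3) for k in ('q','position','orientation','wrist_force')})
save(manip.capture('scene'),'scene1')"
```

```text
{'q': array([-48.684,  34.191,  83.949,  25.822,  99.66 , -57.176]), 'position': array([ 0.478, -0.177,  0.26 ]), 'orientation': array([[-0.049,  0.997, -0.051],
       [ 0.702,  0.071,  0.709],
       [ 0.711, -0.001, -0.703]]), 'wrist_force': array([-0.697,  0.255, -0.619])}
```

View pics/scene1.png

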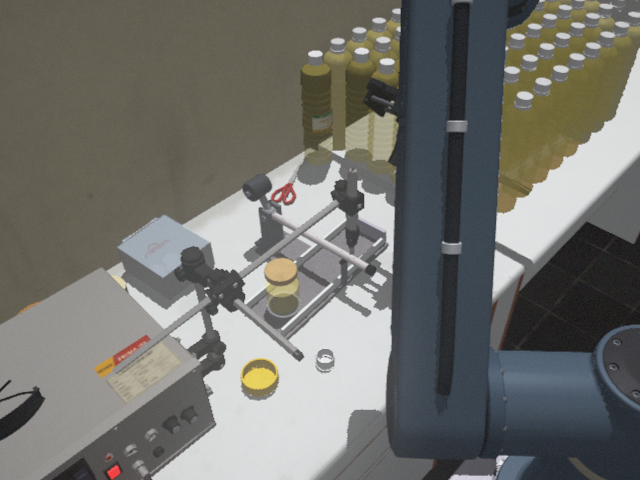

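The picture shows the fingers hovering at (380,97), well clear of the barrier end (370,270), and the upper arm to the right of the clamp stand. Next I go down and in under the bar.

servo_tool:
  twist:
    - [0,0,0]
    - [0,0,0]
    - [0,0,0]
    - [0,0,0]
    - [0,0,0]
    - [0,0,0]
    - [0,0,0]
    - [0,0,0]
    - [0,0,0]
    - [0,0,0]
  travel:
    - [0,0,-0.6]
    - [0,0,-0.6]
    - [0,0,-0.6]
    - [0,0,-0.6]
    - [0,0,-0.6]
    - [0,0,-0.6]
    - [0,0,-0.6]
    - [0,0,-0.6]
    - [0,0,-0.6]
    - [0,0,0]
  claw: [255,255,255,255,255,255,255,255,255,255]

```text
time: 4.8
position: [0.4772, -0.175, 0.0439]
orientation: [[-0.05, 0.997, -0.054], [0.703, 0.074, 0.707], [0.709, -0.003, -0.705]]
wrist_force: [-0.2, 1.0, 0.3]
grip_width: 0.003
gripper_force: 0.0
```

servo_tool:
  twist:
    - [0,0,0]
    - [0,0,0]
    - [0,0,0]
    - [0,0,0]
    - [0,0,0]
    - [0,0,0]
    - [0,0,0]
    - [0,0,0]
  travel:
    - [0,0.3,0]
    - [0,0.4,0]
    - [0,0.4,0]
    - [0,0.4,0]
    - [0,0.4,0]
    - [0,0.3,0]
    - [0,0.1,0]
    - [0,0,0]
  claw: [255,255,255,255,255,255,255,255]

```text
time: 5.47
position: [0.4789, -0.0837, 0.0469]
orientation: [[-0.054, 0.997, -0.051], [0.705, 0.074, 0.705], [0.707, 0.002, -0.707]]
wrist_force: [-0.1, 0.0, -1.4]
grip_width: 0.005
gripper_force: 0.4
```

```bash
python3 -c "
from h import *
s=manip.observe();print({k:np.round(s[k],3) for k in ('q','position','wrist_force')})
p=manip.capture('wrist');save(p,'w1')"
```

```text
{'q': array([-42.25 ,  49.833,  97.139,  30.915,  71.714, -66.833]), 'position': array([ 0.479, -0.084,  0.047]), 'wrist_force': array([-0.064,  0.043, -1.415])}
```

View pics/w1.png

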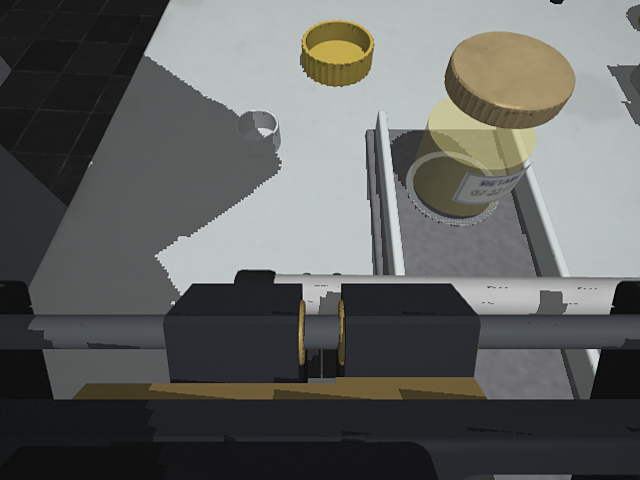

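servo_tool:
  twist:
    - [0,0,0]
    - [0,0,0]
    - [0,0,0]
    - [0,0,0]
    - [0,0,0]
    - [0,0,0]
    - [0,0,0]
    - [0,0,0]
    - [0,0,0]
    - [0,0,0]
    - [0,0,0]
    - [0,0,0]
  travel:
    - [-0.03,0,0.2]
    - [-0.03,0,0.32]
    - [-0.03,0,0.32]
    - [0.03,0,0.32]
    - [0.03,0,0.32]
    - [0.03,0,0.32]
    - [0.08,0.005,0.32]
    - [0.08,0.005,0.32]
    - [0.08,0.005,0.32]
    - [0.14,0.01,0.29]
    - [0.14,0.01,0.29]
    - [0.14,0.01,0.29]
  claw: [255,255,255,255,255,255,255,255,255,255,255,255]

```text
time: 6.52
position: [0.5053, -0.0821, 0.193]
orientation: [[-0.052, 0.997, -0.051], [0.703, 0.073, 0.707], [0.709, 0.001, -0.705]]
wrist_force: [0.3, -0.7, -1.2]
grip_width: 0.008
gripper_force: 0.4
```

```bash
python3 -c "
from h import *
s=manip.observe();print({k:np.round(s[k],3) for k in ('q','position','wrist_force')})
p=manip.capture('top');C=cloud(p)
m=manip.silhouettes(p,'barrier')[0]['pixels'];P=C[m]
k=(P[:,0]>.42)&(P[:,0]<.68)&(abs(P[:,1]+.095)<.02)&(P[:,2]<.35);P=P[k]
for a in np.arange(.42,.68,.03):
  q=P[(P[:,0]>a)&(P[:,0]<a+.03)]
  if len(q):print(round(a,2),len(q),np.median(q,0))
"
```

```text
{'q': array([-40.426,  37.21 ,  91.507,  30.362,  86.964, -56.245]), 'position': array([ 0.505, -0.082,  0.193]), 'wrist_force': array([ 0.282, -0.697, -1.166])}
```

servo_tool:
  twist:
    - [0,0,0]
    - [0,0,0]
    - [0,0,0]
    - [0,0,0]
    - [0,0,0]
    - [0,0,0]
    - [0,0,0]
    - [0,0,0]
    - [0,0,0]
    - [0,0,0]
  travel:
    - [0.18,0.01,0.27]
    - [0.18,0.01,0.27]
    - [0.18,0.01,0.27]
    - [0.23,0.015,0.23]
    - [0.23,0.015,0.23]
    - [0.23,0.015,0.23]
    - [0.27,0.02,0.18]
    - [0.27,0.02,0.18]
    - [0.27,0.02,0.18]
    - [0,0,0]
  claw: [255,255,255,255,255,255,255,255,255,255]

```text
time: 7.45
position: [0.5888, -0.0768, 0.2753]
orientation: [[-0.056, 0.997, -0.049], [0.705, 0.074, 0.706], [0.707, 0.005, -0.707]]
wrist_force: [-0.2, -1.2, -0.1]
grip_width: 0.004
gripper_force: 0.0
```

```bash
python3 -c "
from h import *
s=manip.observe();print({k:np.round(s[k],3) for k in ('q','position','wrist_force')})
p=manip.capture('scene');save(p,'s2')"
```

```text
{'q': array([-35.364,  36.033,  77.044,  33.534,  97.782, -44.506]), 'position': array([ 0.589, -0.077,  0.275]), 'wrist_force': array([-0.163, -1.204, -0.081])}
```

View pics/s2.png

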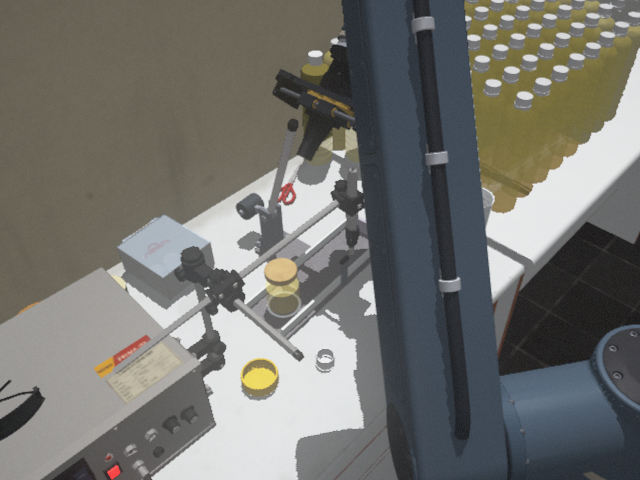

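The bar now stands upright, from post (268,215) to tip (293,125), with the fingers at (305,155) close by and the upper arm still right of the stand's clamp (350,195). I'll measure the upper arm's sideways extent to know how far j1 may turn.

```bash
python3 -c "
from h import *
np.set_printoptions(precision=3,suppress=True)
s=manip.observe();print(s['q'][0])
p=manip.capture('scene');C=cloud(p);S=np.load('scene.npy')
I=p['image'].astype(int)
a=np.radians(s['q'][0]);h=np.array([np.cos(a),np.sin(a)]);l=np.array([-h[1],h[0]])
for v in range(20,470,40):
  row=[]
  for u in range(330,520,15):
    P=C[v,u]
    if 0<np.linalg.norm(P[:2]) and P[2]>.15 and P[0]<.5 and P[1]<.1 and np.linalg.norm(S[v,u]-P)>.03: row.append((u,round(float(P[:2]@h),2),round(float(P[:2]@l),2),round(float(P[2]),2)))
  print(v,row[:1]+row[len(row)//2:len(row)//2+1]+row[-1:])
T=manip.capture('top');K=cloud(T);m=(K[...,2]>.3)&(K[...,1]<.02)&(K[...,0]<.7);Q=K[m]
R=Q[:,:2]@h;L=Q[:,:2]@l
for r in np.arange(-.2,.7,.06):
  k=(R>=r)&(R<r+.06)
  if k.sum()>20: print('top r',round(r,2),'lat',np.percentile(L[k],[1,99]),'z',np.percentile(Q[k,2],[1,50,99]))
"
```

```text
-35.40959159397874
20 [(345, 0.27, 0.26, 0.61), (405, 0.2, 0.23, 0.64), (465, 0.2, 0.17, 0.63)]
60 [(360, 0.21, 0.26, 0.6), (420, 0.17, 0.22, 0.62), (465, 0.18, 0.18, 0.61)]
100 [(360, 0.21, 0.26, 0.56), (450, 0.16, 0.2, 0.58), (510, 0.71, -0.17, 0.22)]
140 [(360, 0.2, 0.26, 0.52), (480, 0.67, -0.11, 0.16), (510, 0.62, -0.14, 0.19)]
180 [(450, 0.11, 0.2, 0.53), (465, 0.11, 0.19, 0.53), (480, 0.12, 0.17, 0.52)]
220 [(480, 0.09, 0.18, 0.5), (480, 0.09, 0.18, 0.5), (480, 0.09, 0.18, 0.5)]
260 []
300 []
340 []
380 [(510, 0.03, 0.14, 0.32), (510, 0.03, 0.14, 0.32), (510, 0.03, 0.14, 0.32)]
420 []
460 []
top r 0.16 lat [0.17  0.172] z [0.49  0.556 0.597]
top r 0.22 lat [0.17  0.221] z [0.575 0.726 0.756]
top r 0.28 lat [0.104 0.256] z [0.75  0.794 0.801]
top r 0.34 lat [0.054 0.26 ] z [0.739 0.792 0.801]
top r 0.4 lat [0.06 0.16] z [0.658 0.708 1.174]
top r 0.46 lat [0.055 0.218] z [0.353 0.633 0.672]
top r 0.52 lat [0.046 0.294] z [0.309 0.549 0.603]
top r 0.58 lat [0.044 0.3  ] z [0.316 0.502 0.586]
top r 0.64 lat [0.044 0.265] z [0.332 0.524 0.562]
```

servo_tool:
  twist:
    - [0,0,0]
    - [0,0,0]
    - [0,0,0]
    - [0,0,0]
    - [-0.4,-0.03,0]
    - [-0.4,-0.03,0]
    - [-0.4,-0.03,0]
    - [-0.4,-0.03,0]
    - [-0.4,-0.03,0]
    - [0,0,0]
  travel:
    - [-0.2,-0.1,0]
    - [-0.3,-0.1,0]
    - [-0.35,0,0]
    - [0,0,0]
    - [0,0.3,-0.2]
    - [0,0.4,-0.2]
    - [0,0.4,-0.2]
    - [0,0.4,-0.2]
    - [0,0.4,-0.2]
    - [0,0,0]
  claw: [255,255,255,255,255,255,255,255,255,255]

```text
time: 8.43
position: [0.5502, -0.0053, 0.2332]
orientation: [[-0.061, 0.997, -0.045], [0.815, 0.076, 0.575], [0.577, -0.002, -0.817]]
wrist_force: [-0.5, 0.0, -0.2]
grip_width: 0.004
gripper_force: 0.0
```

```bash
python3 -c "
from h import *
np.set_printoptions(precision=3,suppress=True)
s=manip.observe();print({k:np.round(s[k],3) for k in ('time','q','position','orientation','wrist_force')})
p=manip.capture('scene');save(p,'s3');C=cloud(p)
m=manip.silhouettes(p,'barrier')[0]['pixels'];P=C[m];print(len(P),P[P[:,2]>.15].min(0),P.max(0))
k=(P[:,2]>.16)&(P[:,2]<.34);print(np.degrees(np.arctan(np.polyfit(P[k,2],P[k,0],1)[0])))
for t in ['sample_jar']:
  for r in manip.spot_in(p,t)[:1]: print(w(p,r['at']))
"
```

```text
{'time': np.float64(8.433), 'q': array([-28.582,  30.843,  89.493,  29.216,  81.903, -42.918]), 'position': array([ 0.55 , -0.005,  0.233]), 'orientation': array([[-0.061,  0.997, -0.045],
       [ 0.815,  0.076,  0.575],
       [ 0.577, -0.002, -0.817]]), 'wrist_force': array([-0.474,  0.005, -0.213])}
1319 [-0.009 -0.208  0.15 ] [0.894 0.483 0.864]
8.97287849051548
[0.547 0.022 0.062 1.   ]
```

View pics/s3.png

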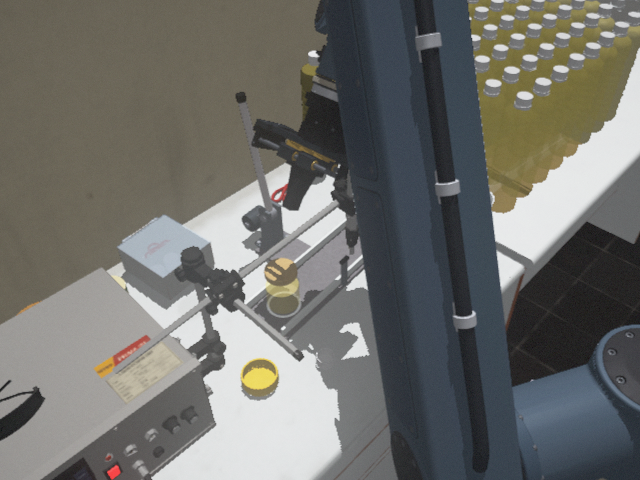

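The bar (240,97)–(275,230) leans back about 9–10° past upright and nothing touches it; the jar is still at (282,290). Continue behind the jar.

servo_tool:
  twist:
    - [0,0,0]
    - [0,0,0]
    - [0,0,0]
    - [0,0,0]
    - [0,0,0]
    - [0,0,0]
    - [0,0,0]
    - [0,0,0]
    - [0,0,0]
    - [0,0,0]
    - [0,0,0]
    - [0,0,0]
  travel:
    - [0.03,0.3,0]
    - [0.03,0.4,0]
    - [0.03,0.4,0]
    - [0.03,0.4,0]
    - [0.03,0.4,0]
    - [0,0.3,0]
    - [0,0,-0.3]
    - [0,0,-0.4]
    - [0,0,-0.4]
    - [0,0,-0.4]
    - [0,0,-0.4]
    - [0,0,0]
  claw: [255,255,255,255,255,255,255,255,255,255,255,255]

```text
time: 9.58
position: [0.5568, 0.0784, 0.1539]
orientation: [[-0.056, 0.997, -0.045], [0.816, 0.072, 0.574], [0.576, -0.005, -0.818]]
wrist_force: [-0.5, -0.6, 0.5]
grip_width: 0.003
gripper_force: 0.0
```

```bash
python3 -c "
from h import *
np.set_printoptions(precision=3,suppress=True)
s=manip.observe();print({k:np.round(s[k],3) for k in ('time','q','position','orientation','wrist_force')})
p=manip.capture('scene');save(p,'s4')"
```

```text
{'time': np.float64(9.583), 'q': array([-20.699,  36.37 ,  94.865,  33.857,  69.241, -42.857]), 'position': array([0.557, 0.078, 0.154]), 'orientation': array([[-0.056,  0.997, -0.045],
       [ 0.816,  0.072,  0.574],
       [ 0.576, -0.005, -0.818]]), 'wrist_force': array([-0.5  , -0.606,  0.5  ])}
```

View pics/s4.png

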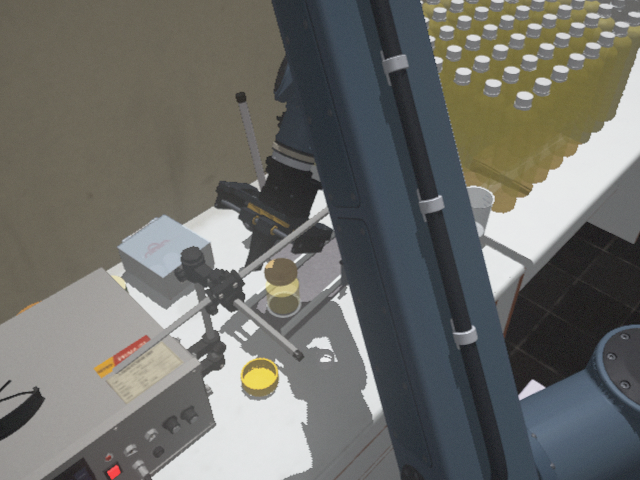

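The fingers (258,250) hang behind and above the jar's lid (282,270), the arm is clear of the clamp, and the bar is still up. Next I lower and start pushing.

servo_tool:
  twist:
    - [0,0,0]
    - [0,0,0]
    - [0,0,0]
    - [0,0,0]
    - [0,0,0]
    - [0,0,0]
    - [0,0,0]
    - [0,0,0]
    - [0,0,0]
    - [0,0,0]
    - [0,0,0]
    - [0,0,0]
  travel:
    - [0,0,-0.4]
    - [0,0,-0.5]
    - [0,0,-0.5]
    - [0,0,-0.3]
    - [0,0,0]
    - [0.01,-0.1,0]
    - [0.01,-0.1,0]
    - [0.01,-0.1,0]
    - [0.01,-0.1,0]
    - [0.01,-0.1,0]
    - [0.01,-0.1,0]
    - [0,0,0]
  claw: [255,255,255,255,255,255,255,255,255,255,255,255]

```text
time: 10.63
position: [0.5611, 0.0544, 0.0899]
orientation: [[-0.06, 0.997, -0.04], [0.816, 0.072, 0.574], [0.575, 0.002, -0.818]]
wrist_force: [-0.6, 1.2, 1.2]
grip_width: 0.009
gripper_force: 0.8
```

```bash
cat > j.py <<'E'
from h import *
np.set_printoptions(precision=3,suppress=True)
s=manip.observe();print({k:np.round(s[k],3) for k in ('time','position','wrist_force')})
X=np.array([.9974,.0716]);Y=np.array([-.0716,.9974]);o=np.array([.569,-.0944])
print('tcp lane',(s['position'][:2]-o)@X,(s['position'][:2]-o)@Y)
for c in ('top','scene'):
  p=manip.capture(c);C=cloud(p)
  for r in manip.silhouettes(p,'sample_jar')[:1]:
    P=C[r['pixels']];b=(P[:,:2]-o);q=P[(abs(P[:,2]-.1)<.012)]
    b=q[:,:2]-o;x=b@X;y=b@Y
    if len(q): print(c,round(r['p'],2),len(q),'x',x.min(),x.max(),'y',y.min(),y.max(),'z',np.median(q[:,2]))
E
python3 j.py
```

```text
{'time': np.float64(10.633), 'position': array([0.561, 0.054, 0.09 ]), 'wrist_force': array([-0.557,  1.208,  1.198])}
tcp lane 0.0028006461378086763 0.14893868360859996
scene 0.74 400 x -0.029146430932002563 0.004705489471648782 y 0.07637048245027095 0.13244153221086247 z 0.1002676414865542
```

servo_tool:
  twist:
    - [0,0,0]
    - [0,0,0]
    - [0,0,0]
    - [0,0,0]
    - [0,0,0]
    - [0,0,0]
    - [0,0,0]
    - [0,0,0]
    - [0,0,0]
    - [0,0,0]
    - [0,0,0]
    - [0,0,0]
  travel:
    - [0.005,-0.07,0]
    - [0.007,-0.1,0]
    - [0.007,-0.1,0]
    - [0.007,-0.1,0]
    - [0.007,-0.1,0]
    - [0.007,-0.1,0]
    - [0.007,-0.1,0]
    - [0.007,-0.1,0]
    - [0.007,-0.1,0]
    - [0.007,-0.1,0]
    - [0.007,-0.1,0]
    - [0.007,-0.1,0]
  claw: [255,255,255,255,255,255,255,255,255,255,255,255]

```text
time: 11.83
position: [0.5641, 0.0078, 0.0892]
orientation: [[-0.06, 0.997, -0.041], [0.816, 0.073, 0.573], [0.575, 0.001, -0.818]]
wrist_force: [0.1, 1.6, 1.0]
grip_width: 0.011
gripper_force: 0.7
```

```bash
python3 j.py; python3 -c "
from h import *
save(manip.capture('scene'),'s5')"
```

```text
{'time': np.float64(11.833), 'position': array([0.564, 0.008, 0.089]), 'wrist_force': array([0.086, 1.619, 0.976])}
tcp lane 0.002465853923555532 0.10224655553311046
scene 0.69 316 x -0.02562455627935691 0.004193352927815946 y 0.030047510267171815 0.08274126420160394 z 0.10001693410539775
```

View pics/s5.png

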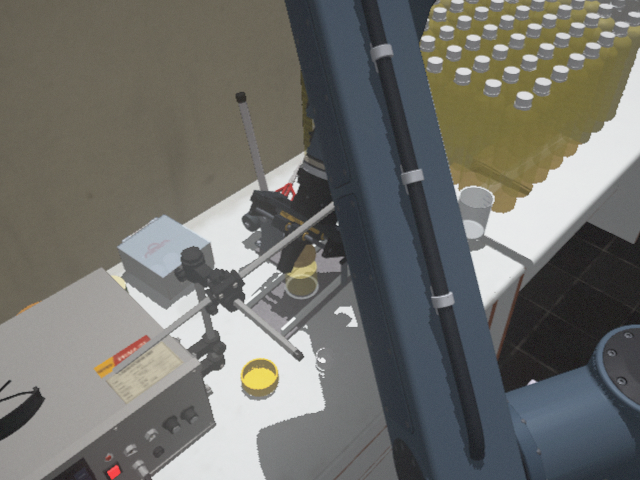

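The jar (300,280) stands upright and follows the fingers, and the bar is still raised. Continue.

servo_tool:
  twist:
    - [0,0,0]
    - [0,0,0]
    - [0,0,0]
    - [0,0,0]
    - [0,0,0]
    - [0,0,0]
    - [0,0,0]
    - [0,0,0]
    - [0,0,0]
    - [0,0,0]
    - [0,0,0]
    - [0,0,0]
  travel:
    - [0.005,-0.12,0]
    - [0.008,-0.12,0]
    - [0.008,-0.12,0]
    - [0.008,-0.12,0]
    - [0.008,-0.12,0]
    - [0.008,-0.12,0]
    - [0.008,-0.12,0]
    - [0.008,-0.12,0]
    - [0.008,-0.12,0]
    - [0.008,-0.12,0]
    - [0.008,-0.12,0]
    - [0.008,-0.12,0]
  claw: [255,255,255,255,255,255,255,255,255,255,255,255]

```text
time: 13.08
position: [0.5678, -0.0498, 0.0893]
orientation: [[-0.06, 0.997, -0.041], [0.816, 0.073, 0.573], [0.575, 0.001, -0.818]]
wrist_force: [-0.4, 2.4, 0.6]
grip_width: 0.008
gripper_force: 0.8
```

servo_tool:
  twist:
    - [0,0,0]
    - [0,0,0]
    - [0,0,0]
    - [0,0,0]
    - [0,0,0]
    - [0,0,0]
    - [0,0,0]
    - [0,0,0]
    - [0,0,0]
    - [0,0,0]
    - [0,0,0]
    - [0,0,0]
  travel:
    - [0.007,-0.12,0]
    - [0.008,-0.12,0]
    - [0.008,-0.12,0]
    - [0.008,-0.12,0]
    - [0.008,-0.12,0]
    - [0.008,-0.12,0]
    - [0.008,-0.12,0]
    - [0.008,-0.12,0]
    - [0.008,-0.12,0]
    - [0.008,-0.1,0]
    - [0.008,-0.06,0]
    - [0,0,0]
  claw: [255,255,255,255,255,255,255,255,255,255,255,255]

```text
time: 14.08
position: [0.5715, -0.0998, 0.0892]
orientation: [[-0.06, 0.997, -0.04], [0.816, 0.073, 0.573], [0.574, 0.002, -0.819]]
wrist_force: [-0.5, 0.4, 0.1]
grip_width: 0.005
gripper_force: 0.3
```

```bash
python3 j.py
```

```text
{'time': np.float64(14.083), 'position': array([ 0.572, -0.1  ,  0.089]), 'wrist_force': array([-0.479,  0.354,  0.101])}
tcp lane 0.0021239313234700874 -0.005546394230625355
scene 0.74 154 x -0.023442419280983992 0.002126622302035072 y -0.06938073078239428 -0.02063729211535255 z 0.09959434559526514
```

servo_tool:
  twist:
    - [0,0,0]
    - [0,0,0]
    - [0,0,0]
    - [0,0,0]
    - [0,0,0]
    - [0,0,0]
    - [0,0,0]
    - [0,0,0]
    - [0,0,0]
    - [0,0,0]
    - [0,0,0]
    - [0,0,0]
  travel:
    - [0.007,-0.1,0]
    - [0.008,-0.11,0]
    - [0.008,-0.11,0]
    - [0.008,-0.11,0]
    - [0.008,-0.11,0]
    - [0.008,-0.11,0]
    - [0.008,-0.11,0]
    - [0.008,-0.11,0]
    - [0.008,-0.11,0]
    - [0.007,-0.1,0]
    - [0.005,-0.07,0]
    - [0.002,-0.03,0]
  claw: [255,255,255,255,255,255,255,255,255,255,255,255]

```text
time: 15.28
position: [0.5748, -0.1468, 0.0893]
orientation: [[-0.06, 0.997, -0.041], [0.816, 0.073, 0.573], [0.575, 0.001, -0.818]]
wrist_force: [-1.1, 0.4, 1.1]
grip_width: 0.007
gripper_force: 0.7
```

servo_tool:
  twist:
    - [0,0,0]
    - [0,0,0]
    - [0,0,0]
    - [0,0,0]
  travel:
    - [0.003,-0.04,0]
    - [0.003,-0.04,0]
    - [0.003,-0.04,0]
    - [0,0,0]
  claw: [255,255,255,255]

```text
time: 15.62
position: [0.5751, -0.1513, 0.0893]
orientation: [[-0.061, 0.997, -0.041], [0.816, 0.073, 0.573], [0.575, 0.001, -0.819]]
wrist_force: [0.0, -0.0, 0.2]
grip_width: 0.013
gripper_force: 0.5
```

```bash
python3 j.py
```

```text
{'time': np.float64(15.617), 'position': array([ 0.575, -0.151,  0.089]), 'wrist_force': array([ 0.026, -0.011,  0.227])}
tcp lane 0.0020238360828621973 -0.05715533841018237
```

Creep on until the force rises against the stop.

servo_tool:
  twist:
    - [0,0,0]
    - [0,0,0]
    - [0,0,0]
    - [0,0,0]
  travel:
    - [0.002,-0.03,0]
    - [0.002,-0.03,0]
    - [0.002,-0.03,0]
    - [0,0,0]
  claw: [255,255,255,255]

```text
time: 16.15
position: [0.5751, -0.1532, 0.0901]
orientation: [[-0.06, 0.997, -0.042], [0.814, 0.073, 0.576], [0.578, 0.001, -0.816]]
wrist_force: [0.2, 5.8, 5.5]
grip_width: 0.006
gripper_force: 3.3
```

servo_tool:
  twist:
    - [0,0,0]
    - [0,0,0]
    - [0,0,0]
  travel:
    - [0.002,-0.03,0]
    - [0.002,-0.03,0]
    - [0,0,0]
  claw: [255,255,255]

```text
time: 16.4
position: [0.575, -0.1543, 0.0908]
orientation: [[-0.06, 0.997, -0.042], [0.812, 0.074, 0.579], [0.58, 0.0, -0.815]]
wrist_force: [-0.4, 8.0, 5.6]
grip_width: 0.002
gripper_force: 4.7
```

servo_tool:
  twist:
    - [0,0,0]
    - [0,0,0]
    - [0,0,0]
    - [0,0,0]
    - [0,0,0]
    - [0,0,0]
    - [0,0,0]
    - [0,0,0]
    - [0,0,0]
    - [0,0,0]
    - [0,0,0]
    - [0,0,0]
  travel:
    - [-0.005,0.06,0]
    - [-0.008,0.1,0]
    - [-0.015,0.2,0]
    - [-0.02,0.3,0]
    - [-0.02,0.3,0]
    - [0,0,0.3]
    - [0,0,0.5]
    - [0,0,0.5]
    - [0,0,0.5]
    - [0,0,0.5]
    - [0,0,0.5]
    - [0,0,0]
  claw: [255,255,255,255,255,255,255,255,255,255,255,255]

```text
time: 17.4
position: [0.5747, -0.1194, 0.2058]
orientation: [[-0.065, 0.997, -0.035], [0.819, 0.073, 0.57], [0.571, 0.008, -0.821]]
wrist_force: [0.9, 0.1, 0.2]
grip_width: 0.002
gripper_force: 0.0
```

servo_tool:
  twist:
    - [0,0,0]
    - [0,0,0]
    - [0,0,0]
    - [0,0,0]
    - [0,0,0]
    - [0,0,0]
    - [0,0,0]
    - [0,0,0]
  travel:
    - [-0.3,0,0.3]
    - [-0.3,0,0.3]
    - [-0.3,-0.3,0.3]
    - [0,-0.5,0.3]
    - [0,-0.5,0]
    - [0,-0.5,0]
    - [0,-0.5,0]
    - [0,0,0]
  claw: [255,255,255,255,255,255,255,255]

```text
time: 18.07
position: [0.537, -0.2145, 0.2485]
orientation: [[-0.058, 0.998, -0.039], [0.818, 0.07, 0.571], [0.572, 0.002, -0.82]]
wrist_force: [0.8, -0.1, 0.1]
grip_width: 0.002
gripper_force: 0.0
```

```bash
python3 j.py; python3 -c "
from h import *
save(manip.capture('top'),'t6')"
```

```text
{'time': np.float64(18.067), 'position': array([ 0.537, -0.214,  0.249]), 'wrist_force': array([ 0.766, -0.109,  0.149])}
tcp lane -0.04055919387774197 -0.11744471974039936
top 0.76 815 x -0.02629147258944037 0.029784797613625555 y -0.12909160952848966 -0.0733819605845014 z 0.10158057008322108
scene 0.94 155 x -0.02653010269291235 0.019585869507046265 y -0.12790808878406318 -0.0718372128154589 z 0.09926766882550242
```

View pics/t6.png

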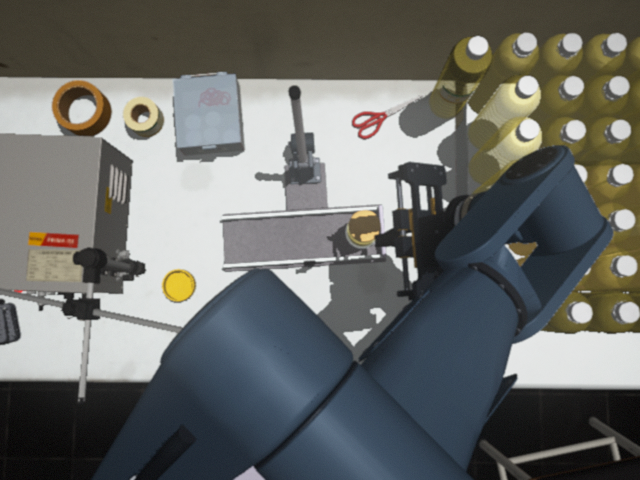

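The jar (363,230) stands upright against the end stop, the bar (297,90)–(300,180) is raised, and the arm touches nothing.

```bash
python3 -c "
from plant import manip
print(manip.hand_in())"
```

```text
the job is handed in; nothing more can be done
None
```

I handed the job in: the barrier stayed raised on its stop, the jar measured upright about 33 mm (axis) before the end stop's inner face, and the robot was clear of everything. The hand-in returned no verdict, so whether the run passed is not confirmed.

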